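# Fetch the tin from behind the wire bobbins

## Robot

A 7-joint arm with a two-finger parallel gripper is mounted at the origin on the work surface. World frame = base frame: x ahead of the robot, y to its left, z up, the work surface at z = 0. Lengths are in m, angles in rad, forces in N, time in s.
With the tool pointing down it reaches from about 0.4 to 0.85 m from the base axis. Payload 10.4 kg.
Tool frame: the origin (TCP) lies midway between the tips of the shut fingers; the grasp point (between the pads) lies 19 mm behind it (manip.tcp_to_grasp is the distance from the TCP to the grasp point, in m); z points along the fingers, y is the line along which they close (so a half turn about z gives the same grasp; the last joint's range is limited). The gripper opens to 85 mm and grips with 20 to 120 N. Pads are 22 mm wide; open, the fingers measure 114 mm over their backs; the gripper's body (76 mm by 85 mm) begins 54 mm behind the grasp point. The pads swing forward as they close: fully open they stand 13 mm farther back than shut.
Start: joints at [-1.231, 0.332, -0.065, 1.46, 0.022, 1.35, -0.088], TCP at [0.222, 0.584, 0.231] pointing down, gripper open.
Joint ranges: [-2.6, 2.6], [-0.5, 2.12], [-1.47, 1.34], [0.16, 2.42], [-1.27, 4.41], [0.06, 2.06], [-2.6, 2.6]. Speed limits (rad/s): [2.22, 2.22, 2.79, 2.79, 3.14, 3.14, 3.14].

## Interface

Orientations are given as a unit quaternion [x, y, z, w].
In Python, from workcell import manip gives the robot as it stands.
- The arm moves only by the shell command python3 -m jog 'ROWS' [FORCE]. ROWS is a JSON object of lists of equal length, an entry for each row: "offset": the shift along the world's x, y, z in m, a list of three; "yaw": the turn about the world's z in degrees; "jaw": the closure, from 0 (fully open) to 1 (shut). A call has 1 to 20 rows; each row shifts and turns the commanded pose from where the row before left it; what a row does not reach is not made up. A row lasts 1/12 s, in which the tool goes at most 41.7 mm and 7.16 degrees, less where a joint would pass 70% of its speed; a pose out of reach is approached as far as the arm can. A call is refused whole if a number of a shift passes 0.0417 or a number of a turn 7.16, either way. A call with a gripper value outside its range is refused whole. The fingers move at their own pace and stop on an object; FORCE is the grip in N (left out, the last holds). Time passes only in rows, so rows that do not move let the fingers close. It gives the time, the measured TCP pose, the force, the opening and the grip force at its end, in the units of the state.
- manip.get_obs(): the state, without advancing time (a new reading comes with each control period).
- manip.camera(name): name is "side" or "top" or "wrist"; returns a dict with "frame" (480x640x3 uint8, red, green, blue), "camera_matrix" (3x3 intrinsics, pixels), "eye" and "attitude" of the camera in the world; the wrist camera has in their place "hand_eye" (4x4, takes a point from camera to tool coordinates, whose origin is the TCP and whose axes are the flange's). Camera axes: x right, y up, looking along -z (the intrinsics and any distortion apply to the point x, -y, -z); pixel columns grow to the right and rows downward; lengths in m; the calibration is good to about 2 mm. The wrist camera is an equidistant fisheye: a pixel r from the principal point sees the ray r / f radians off the axis. A picture is of the moment at which its call begins: read the wrist's pose just before it. There is no depth.
- manip.hand_in(): hands the job in; it is judged then, once.
Trained networks look in a picture, given as the dict that the camera call returned (one of the last four; its "shot" number tells which), for a name from the list of things; names that differ only in an ending like _2 or _b are one class to them, and where a whole thing is asked for, a point or a joint stands for the part that bears it (a point fixed in the world has none). Each returns a list of dicts, best first, with "score" (0 to 1); they miss things now and then, are a little off and sometimes report something else, mostly with a low value. They report only what shows in the picture. A call takes as long as a camera call. They do not tell look-alikes from the thing itself.
- manip.masks_of(picture, name): "region" (480x640 bool, what is visible of it).
- manip.tip_of(picture, name): "at" ([x, y, z] in m, in world coordinates, good to about 4 mm: a listed point, or the origin of a listed thing).
The state is a dict: "clock": time; "joint_pos": joint angles; "joint_velocities": joint speeds; "tau": joint torques, N m; "position": TCP position; "ee_rot": TCP orientation; "ft_force": force on the tool from outside, world axes, zero at the start; "torque": the same for the moment, N m; "grip_width": opening from 0.0 (shut) to 1.0 (fully open); "grasp_force": force on a finger pad.
Only numpy, scipy, OpenCV 4.12 (cv2) and the standard library are available. Lean on these libraries where they do the work, as an engineer would, in place of code of your own. Each camera call takes 0.05 s, during which the arm holds its last target. There are 200 camera calls.

## Task

The map-lidded blue tin lies behind the three wire bobbins on the white stand: first stand all three bobbins upright in the wooden side tray, then lay the tin flat on the middle of the cork mat, lengthwise along it. Only then put the bobbins back, each standing centred on the disc of its own colour. Do not knock any bobbin over, and leave the amber glass jar where it is.

Things in the scene. Friction and masses are not known exactly. Their poses are not given: they have to be found in the camera images.
- spool_red: Loose upright bobbin of red wire, 110 mm tall, about 150 g: foot flange 40 mm across, 6 mm thick; wound body 32 mm across from 6 to 104 mm up (grip it about 85 mm up); red flat top 31 mm across, no upper flange. Origin: centre of its underside; z up. Starts standing on the disc of its colour, the three in one row 68 mm apart, order of colours varies.
- spool_green: Loose upright bobbin of green wire, 110 mm tall, about 150 g: foot flange 40 mm across, 6 mm thick; wound body 32 mm across from 6 to 104 mm up (grip it about 85 mm up); green flat top 31 mm across, no upper flange. Origin: centre of its underside; z up. Starts standing on the disc of its colour, the three in one row 68 mm apart, order of colours varies.
- spool_violet: Loose upright bobbin of violet wire, 110 mm tall, about 150 g: foot flange 40 mm across, 6 mm thick; wound body 32 mm across from 6 to 104 mm up (grip it about 85 mm up); violet flat top 31 mm across, no upper flange. Origin: centre of its underside; z up. Starts standing on the disc of its colour, the three in one row 68 mm apart, order of colours varies.
- pad_red: Fixed flat red disc, 60 mm across, 3 mm thick, home of the red bobbin. Origin: centre of its underside, 12 mm above the bench, on the white stand (a bobbin on it has its underside 15 mm above the bench). x: across the row of discs, away from the robot. The stand is a fixed board 160 mm (x) by 220 mm (y), 12 mm thick, the row 42 mm in front of its middle.
- pad_green: Fixed flat green disc, 60 mm across, 3 mm thick, home of the green bobbin. Origin: centre of its underside, 12 mm above the bench, on the white stand (a bobbin on it has its underside 15 mm above the bench). x: across the row of discs, away from the robot. The stand is a fixed board 160 mm (x) by 220 mm (y), 12 mm thick, the row 42 mm in front of its middle.
- pad_violet: Fixed flat violet disc, 60 mm across, 3 mm thick, home of the violet bobbin. Origin: centre of its underside, 12 mm above the bench, on the white stand (a bobbin on it has its underside 15 mm above the bench). x: across the row of discs, away from the robot. The stand is a fixed board 160 mm (x) by 220 mm (y), 12 mm thick, the row 42 mm in front of its middle.
- tin: Loose closed blue tin box, map pattern on the lid, red edge, 150 (its x) by 40 (y) by 24 mm tall, 180 g. Origin: centre of its underside. Starts on the white stand, underside 12 mm above the bench, parallel to the row of bobbins, its centre line 53 mm behind theirs. Behind it, after some 34 mm of room, a lip 50 mm above the bench. Grip across its width at mid-length.
- mat: Fixed cork work mat, 200 mm (its x) by 110 mm (its y), 4 mm thick, on the bench on one side. Origin: centre of its underside; x along its length.
- tray: Fixed shallow wooden side tray, outside 250 mm (its x) by 120 mm (its y), walls 5 mm thick and 16 mm high, floor 5 mm thick, on the bench on the other side (mat and tray may change sides). Origin: centre of its underside; x along its length. It holds the three bobbins in a row along x, 70 to 75 mm apart.
- jar: Loose small amber glass jar with a yellow lid, 48 mm across, 60 mm tall, standing on the bench between the robot and the white stand. Origin: centre of its underside. Not part of the job: leave it alone.
Things that resemble listed ones, but are neither listed nor needed, are in the scene too. Several things have the shape of the tin; the one meant has the colours described above.

How it is judged:
By the outcome, as a careful person would: the job done as asked, in the order asked, and still so for the second after the job is handed in, with the robot touching nothing.
It also fails if it takes over 144 s, if anything falls off the work surface, if the arm or the gripper's body presses on something with over 40 N, if the wrist force passes 120 N, or if a joint passes its speed limit or range.

## Working session

There is one attempt and no reset: what is moved stays moved. The work goes in short steps, Python scripts to look and compute and a shell command to move; the robot and the scene stay as the last step left them, time stands still between calls to the robot, and variables do not carry over. Pictures are saved under pics/ and viewed, at most 14 in all, crops included, and the job is handed in when it is done.

```bash
mkdir -p pics; cat > h.py <<'E'
from workcell import manip
import numpy as np, cv2
from scipy.spatial.transform import Rotation as R
def look(cam,fn=None):
    p=manip.camera(cam)
    if fn: cv2.imwrite('pics/'+fn,p["frame"][:,:,::-1])
    return p
def rot(a):
    a=np.array(a,float); return a if a.shape==(3,3) else R.from_quat(a).as_matrix()
def ray(p,u,v):
    K=p["camera_matrix"]; d=np.array([(u-K[0,2])/K[0,0],-(v-K[1,2])/K[1,1],-1.])
    return np.array(p["eye"]),rot(p["attitude"])@d
def onz(p,u,v,z):
    e,d=ray(p,u,v); return e+d*(z-e[2])/d[2]
E
python3 - <<'E'
from h import *
o=manip.get_obs(); print({k:np.round(v,3) for k,v in o.items()})
for c in("top","side"):
    p=look(c,c+"1.png"); print({k:v for k,v in p.items() if k!="frame"})
    for n in "spool_red spool_green spool_violet pad_red pad_green pad_violet tin mat tray jar".split():
        print(c,n,[(np.round(d["at"],3),round(d["score"],2)) for d in manip.tip_of(p,n)][:4])
E
```

```text
{'clock': np.float64(0.0), 'joint_pos': array([-1.231,  0.333, -0.065,  1.461,  0.022,  1.35 , -0.088]), 'joint_velocities': array([-0.   ,  0.   ,  0.   ,  0.001, -0.001,  0.   , -0.001]), 'tau': array([ 0.0000e+00, -6.2544e+01,  4.9000e-02, -3.9161e+01,  1.6000e-02,
        1.0000e-02, -0.0000e+00]), 'position': array([0.222, 0.584, 0.23 ]), 'ee_rot': array([ 0.18 ,  0.984, -0.001, -0.   ]), 'ft_force': array([ 0.013, -0.084,  0.046]), 'torque': array([ 0.003,  0.018, -0.037]), 'grasp_force': np.float64(0.0), 'grip_width': np.float64(1.001)}
{'camera_matrix': array([[479.80478893,   0.        , 317.47786778],
       [  0.        , 479.80478893, 237.21531744],
       [  0.        ,   0.        ,   1.        ]]), 'eye': array([ 0.23420491, -0.01711322,  0.89855548]), 'attitude': array([ 0.09304696, -0.07930016, -0.63212285,  0.76516302]), 'shot': 1}
top spool_red [(array([ 0.518, -0.1  ,  0.017]), 0.6), (array([ 0.528, -0.032,  0.01 ]), 0.18)]
top spool_green [(array([0.54 , 0.043, 0.018]), 0.9)]
top spool_violet [(array([ 0.527, -0.026,  0.012]), 0.79)]
top pad_red [(array([ 0.518, 
[... 847 characters left out ...]
 spool_red [(array([ 0.518, -0.097,  0.016]), 0.83)]
side spool_green [(array([0.537, 0.038, 0.013]), 0.8)]
side spool_violet [(array([ 0.528, -0.031,  0.015]), 0.93)]
side pad_red [(array([ 0.522, -0.098,  0.006]), 0.68)]
side pad_green [(array([0.532, 0.041, 0.011]), 0.66), (array([ 0.578, -0.031,  0.014]), 0.61)]
side pad_violet [(array([ 0.52 , -0.097,  0.009]), 0.66), (array([ 0.526, -0.033,  0.014]), 0.41)]
side tin [(array([0.254, 0.266, 0.002]), 0.82), (array([ 0.578, -0.036,  0.012]), 0.81), (array([ 0.258, -0.325, -0.   ]), 0.81)]
side mat [(array([ 0.544, -0.305, -0.   ]), 0.68)]
side tray [(array([ 0.49 ,  0.319, -0.002]), 0.66)]
side jar [(array([ 0.385, -0.026,  0.004]), 0.85)]
```

View pics/top1.png

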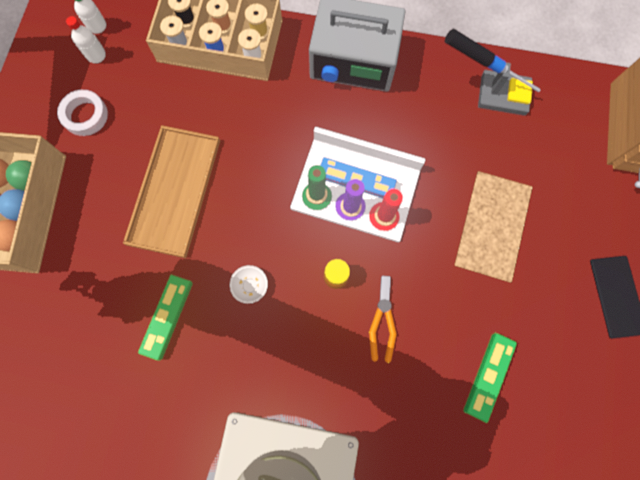

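View pics/side1.png

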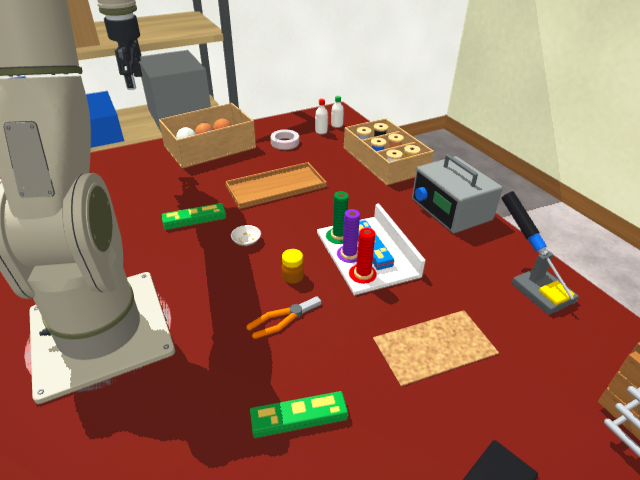

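The top view shows the blue tin at (360,177) behind green/violet/red bobbins at (317,185), (352,197) and (390,208). The tray is at (172,190), the mat at (495,226) and the jar at (337,272). The green tins are decoys. The side view agrees with this. Next I'll refine the positions with silhouette fits.

```bash
cat >> h.py <<'E'
from scipy.optimize import minimize
def proj(p,P):
    K=p["camera_matrix"]; q=(np.atleast_2d(P)-np.array(p["eye"]))@rot(p["attitude"])
    return np.c_[K[0,2]+K[0,0]*q[:,0]/-q[:,2],K[1,2]-K[1,1]*q[:,1]/-q[:,2]]
t=np.linspace(0,2*np.pi,40,endpoint=False)
def cyl(r,z0,z1): return np.vstack([np.c_[r*np.cos(t),r*np.sin(t),0*t+z] for z in(z0,z1)])
def box(a,b,z0,z1): return np.array([[x*a/2,y*b/2,z] for x in(-1,1) for y in(-1,1) for z in(z0,z1)])
M=dict(spool=[cyl(.02,0,.006),cyl(.016,.006,.104),cyl(.0155,.104,.11)],tin=[box(.15,.04,0,.024)],mat=[box(.2,.11,0,.004)],tray=[box(.25,.12,0,.016)])
def sil(p,parts,x,y,yaw,z):
    im=np.zeros((480,640),np.uint8); c,s=np.cos(yaw),np.sin(yaw)
    for P in parts:
        W=P@np.array([[c,s,0],[-s,c,0],[0,0,1]])+[x,y,z]
        h=cv2.convexHull((proj(p,W)*16).astype(np.int32)+8)
        cv2.fillConvexPoly(im,h,255,cv2.LINE_AA,4)
    return im/255.
def fit(pics,name,x0,z,yaw=True,valid=None):
    parts=M[name.split('_')[0]]; ms=[]
    for p in pics:
        best=None
        for d in manip.masks_of(p,name)[:4]:
            m=d["region"]; i=(sil(p,parts,*x0[:2],x0[2],z)*m).sum()/max(1,m.sum())
            if best is None or i>best[0]: best=(i,m)
        ms.append((p,best[1])) if best and best[0]>.3 else None
    out=[]
    for g in [ms]+[[m] for m in ms]:
        def f(v):
            e=0
            for p,m in g:
                S=sil(p,parts,v[0],v[1],v[2]*10 if yaw else x0[2],z); e+=np.abs(S-m).sum()/np.maximum(S,m).sum()
            return e
        v0=np.array([x0[0],x0[1],x0[2]/10][:3 if yaw else 2])
        sim=np.vstack([v0]+[v0+.008*k for k in np.eye(len(v0))])
        r=minimize(f,v0,method='Nelder-Mead',options=dict(initial_simplex=sim,xatol=1e-4,fatol=1e-4))
        v=r.x.copy()
        if yaw: v[2]=np.degrees(v[2]*10)
        out.append((np.round(v,4),round(r.fun,3)))
    return out
E
python3 - <<'E'
from h import *
P=[look("top"),look("side")]
for n,x0,z,y in [("spool_red",(.519,-.098,0),.015,0),("spool_violet",(.527,-.03,0),.015,0),("spool_green",(.538,.041,0),.015,0),("tin",(.58,-.032,1.44),.012,1),("mat",(.543,-.307,-.14),0,1),("tray",(.491,.319,-.14),0,1)]:
    print(n,fit(P,n,x0,z,y))
    if n=="mat": print(fit(P,n,(.543,-.307,1.43),0,1))
    if n=="tray": print(fit(P,n,(.491,.319,1.2),0,1))
E
```

```text
spool_red [(array([ 0.5178, -0.0954]), np.float64(0.23)), (array([ 0.5186, -0.096 ]), np.float64(0.132)), (array([ 0.5182, -0.0939]), np.float64(0.083))]
spool_violet [(array([ 0.5234, -0.0287]), np.float64(0.207)), (array([ 0.5245, -0.029 ]), np.float64(0.059)), (array([ 0.5235, -0.026 ]), np.float64(0.127))]
spool_green [(array([0.5354, 0.0418]), np.float64(0.36)), (array([0.5368, 0.0409]), np.float64(0.153)), (array([0.5346, 0.0432]), np.float64(0.185))]
tin [(array([ 5.80600e-01, -2.85000e-02,  7.97305e+01]), np.float64(0.821)), (array([ 5.80000e-01, -2.92000e-02,  8.06867e+01]), np.float64(0.284)), (array([ 5.89100e-01, -3.05000e-02,  7.21916e+01]), np.float64(0.512))]
mat [(array([ 0.5441, -0.3067, -6.8893]), np.float64(0.112)), (array([ 0.545 , -0.3082, -5.9159]), np.float64(0.066)), (array([ 0.5437, -0.3058, -6.6499]), np.float64(0.043))]
[(array([  0.5437,  -0.3066, 173.2505]), np.float64(0.112)), (array([  0.5447,  -0.3074, 173.5551]), np.float64(0.067)), (array([  0.5436,  -0.3061, 173.2756]), np.float64(0.043))]
tray [(array([ 0.4952,  0.3198, -1.1235]), np.float64(0.113)), (array([ 0.4951,  0.3188, -1.6736]), np.float64(0.038)), (array([ 0.4951,  0.3229, -1.0988]), np.float64(0.065))]
[(array([ 0.4953,  0.3197, -1.0893]), np.float64(0.113)), (array([ 0.4951,  0.3189, -1.4952]), np.float64(0.038)), (array([ 0.4945,  0.3235, -1.8235]), np.float64(0.065))]
```

```bash
python3 -m jog '{"offset":[[0.02,-0.034,-0.002],[0.02,-0.034,-0.002],[0.02,-0.034,-0.002],[0.02,-0.034,-0.002],[0.02,-0.034,-0.002],[0.02,-0.034,-0.002],[0.02,-0.034,-0.002],[0.02,-0.034,-0.002],[0.02,-0.034,-0.002],[0.02,-0.034,-0.002],[0.02,-0.034,-0.002],[0.02,-0.034,-0.002],[0.02,-0.034,-0.002],[0.02,-0.034,-0.002],[0.02,-0.034,-0.002],[0.014,-0.03,0],[0,0,0],[0,0,0]],"yaw":[-4.8,-4.8,-4.8,-4.8,-4.8,-4.8,-4.8,-4.8,-4.8,-4.8,-4.8,-4.8,-4.8,-4.8,-4.8,-4.8,0,0],"jaw":[0.3,0.3,0.3,0.3,0.3,0.3,0.3,0.3,0.3,0.3,0.3,0.3,0.3,0.3,0.3,0.3,0.3,0.3]}' 60
cat >> h.py <<'E'
def state():
    o=manip.get_obs(); Rm=rot(o["ee_rot"]); 
    print("t %.2f"%o["clock"],"pos",np.round(o["position"],4),"yaw %.1f"%np.degrees(np.arctan2(Rm[1,1],Rm[0,1])),"tilt z",np.round(Rm[:,2],3),"w %.3f gf %.1f"%(o["grip_width"],o["grasp_force"]),"F",np.round(o["ft_force"],1),"q",np.round(o["joint_pos"],2))
    return o
def tips(p,names,k=2):
    for n in names: print(n,[(np.round(d["at"],4),round(d["score"],2)) for d in manip.tip_of(p,n)][:k])
E
python3 - <<'E'
from h import *
state(); p=look("wrist","w1.png"); print(p["hand_eye"],p["camera_matrix"])
tips(p,"spool_red spool_green spool_violet tin".split())
E
```

```text
clock: 3.5
position: [0.5362, 0.0422, 0.2013]
ee_rot: [0.754, 0.657, -0.0, 0.0]
ft_force: [-0.6, 0.7, -0.2]
grip_width: 0.701
grasp_force: 0.0
t 3.50 pos [0.5362 0.0422 0.2013] yaw -7.8 tilt z [ 0.    -0.001 -1.   ] w 0.701 gf 0.0 F [-0.6  0.7 -0.2] q [-0.61  0.16  0.49  1.76 -0.08  1.24 -0.23]
[[-6.81859242e-05  9.51663628e-01  3.07142206e-01  7.84225095e-02]
 [ 9.99999826e-01  2.45118219e-04 -5.37484519e-04 -7.14127203e-04]
 [-5.86790618e-04  3.07142116e-01 -9.51663478e-01 -1.43072240e-01]
 [ 0.00000000e+00  0.00000000e+00  0.00000000e+00  1.00000000e+00]] [[371.64829954   0.         314.8700493 ]
 [  0.         371.64829954 230.62724078]
 [  0.           0.           1.        ]]
spool_red []
spool_green []
spool_violet []
tin [(array([ 0.2591, -0.327 ,  0.0006]), 0.61), (array([ 0.2493,  0.2678, -0.0008]), 0.6)]
```

View pics/w1.png

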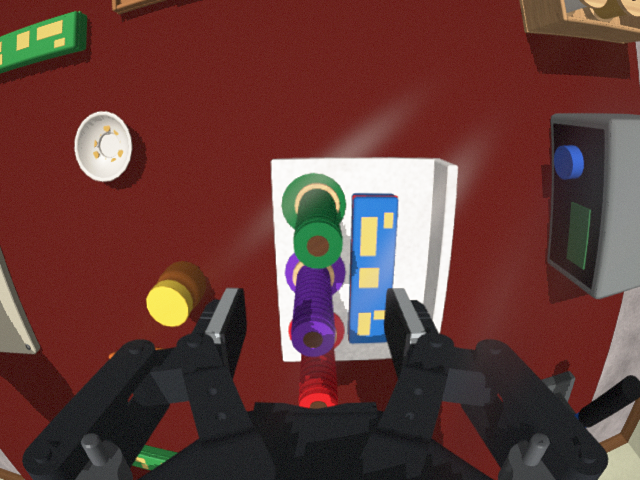

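Wrist view: the green top is at (318,245), violet (314,337) and red (318,403). The spools are in line between the fingers, with the tin to the right of them. I'll convert these pixels to positions.

```bash
cat >> h.py <<'E'
def wonz(p,o,u,v,z):
    K=p["camera_matrix"]; a,b=u-K[0,2],v-K[1,2]; r=np.hypot(a,b); th=r/K[0,0]
    d=np.array([np.sin(th)*a/r,-np.sin(th)*b/r,-np.cos(th)])
    H=p["hand_eye"]; Rt=rot(o["ee_rot"]); e=o["position"]+Rt@H[:3,3]; d=Rt@H[:3,:3]@d
    return e+d*(z-e[2])/d[2]
E
python3 - <<'E'
from h import *
o=state(); p=look("wrist"); f=p["frame"]
hsv=cv2.cvtColor(f,cv2.COLOR_RGB2HSV)
for n,u,v in(("g",318,245),("v",314,337),("r",318,403)): print(n,np.round(wonz(p,o,u,v,.125),4), f[v,u], f[v-10,u])
for n,u,v in(("tin corners tl",352,195),("tr",397,195),("bl",349,342)): print(n,np.round(wonz(p,o,u,v,.036),4))
E
```

```text
t 3.75 pos [0.5355 0.0458 0.2014] yaw -7.4 tilt z [ 0.     0.001 -1.   ] w 0.699 gf 0.0 F [ 0.2 -0.3 -0.4] q [-0.61  0.16  0.49  1.76 -0.08  1.24 -0.23]
g [0.5366 0.0438 0.125 ] [110  69  48] [ 38 136  72]
v [ 0.5251 -0.0246  0.125 ] [67 48 40] [130  59 203]
r [ 0.5197 -0.0901  0.125 ] [224  43  44] [168  31  35]
tin corners tl [0.5677 0.0525 0.036 ]
tr [0.6066 0.0479 0.036 ]
bl [ 0.5509 -0.0957  0.036 ]
```

```bash
python3 -m jog '{"offset":[[0,-0.001,-0.02],[0,-0.001,-0.02],[0,0,-0.02],[0,0,-0.02],[0,0,-0.02],[0,0,-0.02],[0,0,0],[0,0,0],[0,0,0],[0,0,0],[0,0,0],[0,0,0],[0,0,0]],"yaw":[0,0,0,0,0,0,0,0,0,0,0,0,0],"jaw":[0.3,0.3,0.3,0.3,0.3,0.3,0.3,0.3,0.8,0.8,0.8,0.8,0.8]}' 60
python3 -c "
from h import *
state(); look('side')
state()"
```

```text
clock: 4.88
position: [0.5369, 0.0426, 0.0829]
ee_rot: [0.752, 0.659, 0.001, 0.001]
ft_force: [0.3, -0.2, 6.9]
grip_width: 0.36
grasp_force: 59.2
t 4.88 pos [0.5369 0.0426 0.0829] yaw -7.6 tilt z [ 0.003  0.001 -1.   ] w 0.360 gf 59.2 F [ 0.3 -0.2  6.9] q [-0.57  0.29  0.47  1.88 -0.16  1.   -0.16]
t 4.93 pos [0.5369 0.0426 0.0829] yaw -7.6 tilt z [ 0.003  0.001 -1.   ] w 0.363 gf 59.2 F [ 0.2 -0.5  7.4] q [-0.57  0.29  0.47  1.88 -0.16  1.   -0.16]
```

```bash
python3 -m jog '{"offset":[[0,0,0.01],[0,0,0.025],[0,0,0.03],[0,0,0.025],[0.003,0.028,0],[0.003,0.03,0],[0.003,0.03,0],[0.003,0.03,0],[0.003,0.03,0],[0.003,0.03,0],[0.003,0.03,0],[0.003,0.03,0],[0.003,0.02,0],[0.003,0.018,0],[0,0,0],[0,0,0],[0,0,0]],"yaw":[0,0,0,0,0,0,0,0,0,0,0,0,0,0,0,0,0],"jaw":[0.8,0.8,0.8,0.8,0.8,0.8,0.8,0.8,0.8,0.8,0.8,0.8,0.8,0.8,0.8,0.8,0.8]}' 60
python3 -c "
from h import *
state(); P=[look('top','top2.png'),look('side')]
state()
print(fit(P,'tray',(.495,.32,-.02),0))
tips(P[0],['spool_green']);tips(P[1],['spool_green'])"
```

```text
clock: 6.35
position: [0.5659, 0.3173, 0.1717]
ee_rot: [0.753, 0.658, -0.0, 0.0]
ft_force: [0.2, -0.8, -1.4]
grip_width: 0.358
grasp_force: 59.7
t 6.35 pos [0.5659 0.3173 0.1717] yaw -7.6 tilt z [ 0.    -0.001 -1.   ] w 0.358 gf 59.7 F [ 0.2 -0.8 -1.4] q [-0.85  0.43  0.36  1.49 -0.15  1.25 -0.61]
t 6.45 pos [0.5661 0.317  0.1718] yaw -7.7 tilt z [ 0. -0. -1.] w 0.359 gf 59.7 F [ 0.2 -0.2 -1.2] q [-0.85  0.43  0.36  1.49 -0.15  1.25 -0.61]
[(array([ 0.4942,  0.3201, -1.4416]), np.float64(0.137)), (array([ 0.4949,  0.3189, -1.5888]), np.float64(0.079)), (array([ 0.4943,  0.3224, -1.9924]), np.float64(0.044))]
spool_green [(array([0.5679, 0.3146, 0.1067]), 0.83)]
spool_green [(array([0.5668, 0.3146, 0.1026]), 0.89), (array([ 0.525 , -0.0319,  0.0163]), 0.64)]
```

View pics/top2.png

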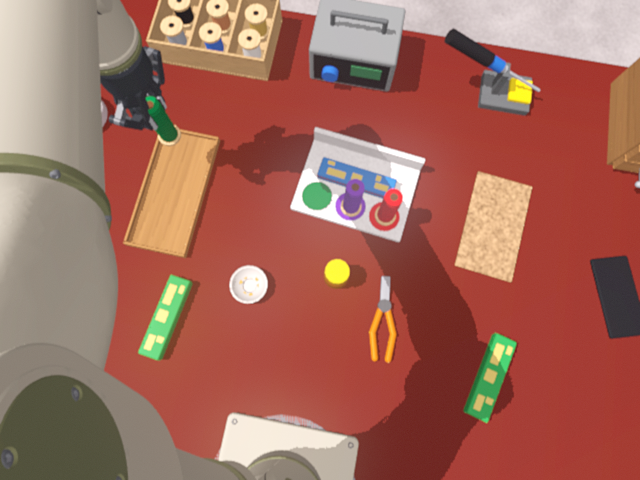

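The green bobbin is held upright at (165,120) over the tray's far end. The other bobbins and the tin are undisturbed.

```bash
python3 -m jog '{"offset":[[0,0.001,-0.025],[0,0,-0.025],[0,0,-0.025],[0,0,-0.015],[0,0,-0.005],[0,0,-0.004],[0,0,0],[0,0,0]],"yaw":[0,0,0,0,0,0,0,0],"jaw":[0.8,0.8,0.8,0.8,0.8,0.8,0.8,0.8]}' 60
python3 -c "
from h import *
state()"
python3 -m jog '{"offset":[[0,0,0],[0,0,0],[0,0,0],[0,0,0],[0,0,0.02],[0,0,0.03],[0,0,0.035],[0,0,0.035],[-0.004,-0.034,0],[-0.004,-0.035,0],[-0.004,-0.035,0],[-0.004,-0.035,0],[-0.004,-0.035,0],[-0.004,-0.035,0],[-0.004,-0.035,0],[-0.004,-0.035,0],[-0.004,-0.035,0],[-0.004,-0.032,0],[0,0,0],[0,0,0]],"yaw":[0,0,0,0,0,0,0,0,0,0,0,0,0,0,0,0,0,0,0,0],"jaw":[0.5,0.3,0.3,0.3,0.3,0.3,0.3,0.3,0.3,0.3,0.3,0.3,0.3,0.3,0.3,0.3,0.3,0.3,0.3,0.3]}' 60
python3 -c "
from h import *
o=state(); p=look('top'); q=look('side')
for n,x0,z in(('spool_green',(.566,.319,0),.005),('spool_violet',(.525,-.028,0),.015)): print(n,fit([p,q],n,x0,z,False))
"
```

```text
clock: 7.32
position: [0.5665, 0.3196, 0.0736]
ee_rot: [0.752, 0.659, 0.001, 0.0]
ft_force: [0.4, -0.3, -2.1]
grip_width: 0.365
grasp_force: 59.7
t 7.32 pos [0.5665 0.3196 0.0736] yaw -7.6 tilt z [ 0.002  0.001 -1.   ] w 0.365 gf 59.7 F [ 0.4 -0.3 -2.1] q [-0.84  0.52  0.33  1.58 -0.19  1.07 -0.58]
clock: 8.98
position: [0.5257, -0.0288, 0.1928]
ee_rot: [0.754, 0.657, 0.0, 0.0]
ft_force: [-0.5, 0.5, 0.2]
grip_width: 0.702
grasp_force: 0.0
t 8.98 pos [ 0.5257 -0.0288  0.1928] yaw -7.8 tilt z [ 0.001  0.    -1.   ] w 0.702 gf 0.0 F [-0.5  0.5  0.2] q [-0.53  0.14  0.55  1.8  -0.08  1.22 -0.1 ]
spool_green [(array([0.5654, 0.3167]), np.float64(0.339)), (array([0.5669, 0.3174]), np.float64(0.088)), (array([0.5675, 0.3267]), np.float64(0.227))]
spool_violet [(array([ 0.5242, -0.0247]), np.float64(0.178)), (array([ 0.5242, -0.0247]), np.float64(0.178))]
```

```bash
python3 -m jog '{"offset":[[0,0,-0.02],[0,0,-0.025],[0,0,-0.025],[0,0,-0.025],[0,0,-0.017],[0,0,0],[0,0,0],[0,0,0],[0,0,0],[0,0,0],[0,0,0],[0,0,0]],"yaw":[0,0,0,0,0,0,0,0,0,0,0,0],"jaw":[0.3,0.3,0.3,0.3,0.3,0.3,0.8,0.8,0.8,0.8,0.8,0.8]}' 60
python3 -m jog '{"offset":[[0,0,0.01],[0,0,0.025],[0,0,0.03],[0,0,0.025],[-0.003,0.028,0],[-0.003,0.03,0],[-0.003,0.03,0],[-0.003,0.03,0],[-0.003,0.03,0],[-0.003,0.03,0],[-0.003,0.03,0],[-0.003,0.03,0],[-0.003,0.03,0],[-0.003,0.03,0],[-0.001,0.028,0],[0,0.023,0],[0,0,0],[0,0,0]],"yaw":[0,0,0,0,0,0,0,0,0,0,0,0,0,0,0,0,0,0],"jaw":[0.8,0.8,0.8,0.8,0.8,0.8,0.8,0.8,0.8,0.8,0.8,0.8,0.8,0.8,0.8,0.8,0.8,0.8]}' 60
python3 -c "
from h import *
state(); p=look('side','s2.png'); look('top','top3.png')"
```

```text
clock: 10.28
position: [0.5268, -0.0265, 0.0818]
ee_rot: [0.752, 0.659, 0.001, 0.001]
ft_force: [-1.2, 0.9, 8.0]
grip_width: 0.359
grasp_force: 59.7
clock: 11.78
position: [0.4943, 0.3235, 0.1707]
ee_rot: [0.752, 0.66, -0.0, 0.0]
ft_force: [0.8, 0.0, -2.0]
grip_width: 0.361
grasp_force: 59.7
t 11.78 pos [0.4943 0.3235 0.1707] yaw -7.5 tilt z [ 0. -0. -1.] w 0.361 gf 59.7 F [ 0.8  0.  -2. ] q [-0.92  0.3   0.32  1.65 -0.1   1.21 -0.71]
```

View pics/s2.png

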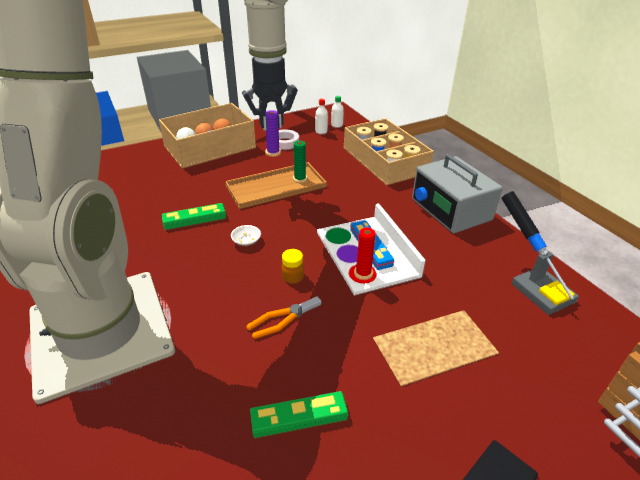

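The green bobbin stands at the tray's far end (300,160), and violet hangs upright at (272,132) over the middle slot.

```bash
python3 -m jog '{"offset":[[0,-0.001,-0.025],[0,0,-0.025],[0,0,-0.025],[0,0,-0.015],[0,0,-0.005],[0,0,-0.004],[0,0,0],[0,0,0]],"yaw":[0,0,0,0,0,0,0,0],"jaw":[0.8,0.8,0.8,0.8,0.8,0.8,0.8,0.8]}' 60
python3 -m jog '{"offset":[[0,0,0],[0,0,0],[0,0,0],[0,0,0],[0,0,0.02],[0,0,0.03],[0,0,0.035],[0,0,0.035],[0.002,-0.034,0],[0.002,-0.035,0],[0.002,-0.035,0],[0.002,-0.035,0],[0.002,-0.035,0],[0.002,-0.035,0],[0.002,-0.035,0],[0.002,-0.035,0],[0.002,-0.035,0],[0.002,-0.035,0],[0.002,-0.035,0],[0.002,-0.031,0]],"yaw":[0,0,0,0,0,0,0,0,0,0,0,0,0,0,0,0,0,0,0,0],"jaw":[0.5,0.3,0.3,0.3,0.3,0.3,0.3,0.3,0.3,0.3,0.3,0.3,0.3,0.3,0.3,0.3,0.3,0.3,0.3,0.3]}' 60
python3 -m jog '{"offset":[[0,0,0],[0,0,0],[0,0,0]],"yaw":[0,0,0],"jaw":[0.3,0.3,0.3]}'
python3 -c "
from h import *
o=state(); p=look('top'); q=look('side')
for n,x0,z in(('spool_green',(.566,.319,0),.005),('spool_violet',(.495,.321,0),.005),('spool_red',(.518,-.095,0),.015)): print(n,fit([p,q],n,x0,z,False))
"
```

```text
clock: 12.55
position: [0.4957, 0.3211, 0.0727]
ee_rot: [0.753, 0.658, 0.001, 0.0]
ft_force: [0.2, 0.2, -1.5]
grip_width: 0.356
grasp_force: 59.8
clock: 14.22
position: [0.5186, -0.0961, 0.1917]
ee_rot: [0.753, 0.658, 0.0, 0.0]
ft_force: [0.2, 0.2, 0.1]
grip_width: 0.697
grasp_force: 0.0
clock: 14.47
position: [0.5189, -0.093, 0.1913]
ee_rot: [0.752, 0.659, 0.0, -0.0]
ft_force: [0.5, 0.7, 0.2]
grip_width: 0.701
grasp_force: 0.0
t 14.47 pos [ 0.5189 -0.093   0.1913] yaw -7.6 tilt z [ 0.  0. -1.] w 0.701 gf 0.0 F [0.5 0.7 0.2] q [-0.47  0.15  0.61  1.8  -0.09  1.22  0.04]
spool_green [(array([0.5658, 0.3176]), np.float64(0.229)), (array([0.5664, 0.3176]), np.float64(0.085)), (array([0.5668, 0.3232]), np.float64(0.132))]
spool_violet [(array([0.4921, 0.3184]), np.float64(0.287)), (array([0.493 , 0.3176]), np.float64(0.128)), (array([0.4929, 0.3244]), np.float64(0.14))]
spool_red [(array([ 0.5184, -0.0945]), np.float64(0.065)), (array([ 0.5184, -0.0945]), np.float64(0.065))]
```

```bash
python3 -m jog '{"offset":[[0,0,-0.02],[0,0,-0.025],[0,0,-0.025],[0,0,-0.025],[0,0,-0.016],[0,0,0],[0,0,0],[0,0,0],[0,0,0],[0,0,0],[0,0,0],[0,0,0]],"yaw":[0,0,0,0,0,0,0,0,0,0,0,0],"jaw":[0.3,0.3,0.3,0.3,0.3,0.3,0.8,0.8,0.8,0.8,0.8,0.8]}' 60
python3 -m jog '{"offset":[[0,0,0.01],[0,0,0.025],[0,0,0.03],[0,0,0.025],[0,0.028,0],[-0.005,0.032,0],[-0.008,0.032,0],[-0.008,0.032,0],[-0.008,0.032,0],[-0.008,0.032,0],[-0.008,0.032,0],[-0.008,0.032,0],[-0.008,0.032,0],[-0.008,0.032,0],[-0.008,0.032,0],[-0.008,0.032,0],[-0.008,0.032,0],[-0.003,0.002,0],[0,0,0],[0,0,0]],"yaw":[0,0,0,0,0,0,0,0,0,0,0,0,0,0,0,0,0,0,0,0],"jaw":[0.8,0.8,0.8,0.8,0.8,0.8,0.8,0.8,0.8,0.8,0.8,0.8,0.8,0.8,0.8,0.8,0.8,0.8,0.8,0.8]}' 60
python3 -c "
from h import *
state(); p=look('side','s3.png')"
```

```text
clock: 15.87
position: [0.5199, -0.0938, 0.0819]
ee_rot: [0.752, 0.659, 0.001, 0.001]
ft_force: [0.1, -0.4, 7.3]
grip_width: 0.36
grasp_force: 59.5
clock: 17.53
position: [0.4229, 0.3197, 0.1707]
ee_rot: [0.752, 0.659, -0.0, 0.0]
ft_force: [0.5, -0.5, -2.1]
grip_width: 0.366
grasp_force: 59.8
t 17.53 pos [0.4229 0.3197 0.1707] yaw -7.6 tilt z [ 0.    -0.001 -1.   ] w 0.366 gf 59.8 F [ 0.5 -0.5 -2.1] q [-0.98  0.16  0.27  1.81 -0.05  1.18 -0.83]
```

View pics/s3.png

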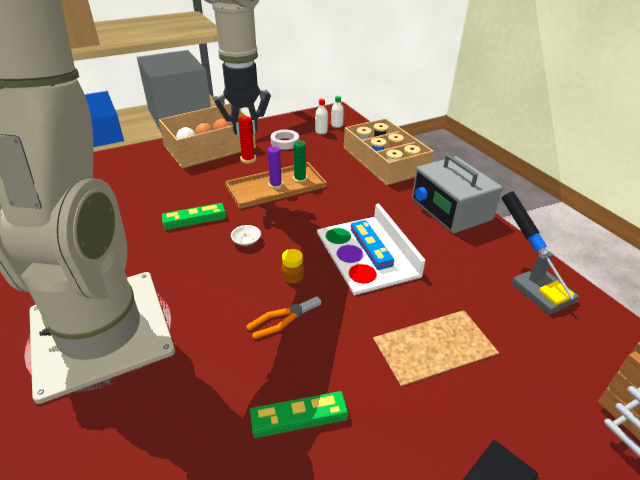

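Red hangs upright at (247,138) over the near slot, with violet and green standing in the tray. The discs and tin are now unobstructed.

```bash
python3 -m jog '{"offset":[[0,0.001,-0.025],[0,0,-0.025],[0,0,-0.025],[0,0,-0.015],[0,0,-0.005],[0,0,-0.004],[0,0,0],[0,0,0],[0,0,0],[0,0,0],[0,0,0],[0,0,0.02],[0,0,0.03],[0,0,0.035],[0,0,0.035]],"yaw":[0,0,0,0,0,0,0,0,0,0,0,0,0,0,0],"jaw":[0.8,0.8,0.8,0.8,0.8,0.8,0.8,0.8,0.5,0.3,0.3,0.3,0.3,0.3,0.3]}' 60
cat >> h.py <<'E'
M['pad']=[cyl(.03,0,.003)]
E
python3 -c "
from h import *
o=state(); P=[look('top'),look('side')]
for n,x0 in(('pad_red',(.518,-.0945,0)),('pad_violet',(.525,-.027,0)),('pad_green',(.536,.042,0))): print(n,fit(P,n,x0,.012,False))
print(fit(P,'tin',(.578,-.033,1.43),.012))
"
```

```text
clock: 18.83
position: [0.4225, 0.321, 0.1928]
ee_rot: [0.752, 0.659, -0.0, 0.0]
ft_force: [1.1, 0.0, 0.3]
grip_width: 0.697
grasp_force: 0.0
t 18.83 pos [0.4225 0.321  0.1928] yaw -7.6 tilt z [-0.    -0.001 -1.   ] w 0.697 gf 0.0 F [1.1 0.  0.3] q [-0.98  0.15  0.27  1.78 -0.04  1.22 -0.83]
pad_red [(array([ 0.5175, -0.093 ]), np.float64(0.331)), (array([ 0.5185, -0.0948]), np.float64(0.131)), (array([ 0.5198, -0.0908]), np.float64(0.194))]
pad_violet [(array([ 0.5258, -0.0265]), np.float64(0.325)), (array([ 0.5271, -0.0271]), np.float64(0.15)), (array([ 0.525 , -0.0253]), np.float64(0.167))]
pad_green [(array([0.5336, 0.0409]), np.float64(0.283)), (array([0.5339, 0.04  ]), np.float64(0.104)), (array([0.5339, 0.0434]), np.float64(0.169))]
[(array([ 5.78900e-01, -2.87000e-02,  8.20951e+01]), np.float64(0.195)), (array([ 5.79500e-01, -2.94000e-02,  8.27621e+01]), np.float64(0.086)), (array([ 5.78500e-01, -2.55000e-02,  8.14142e+01]), np.float64(0.096))]
```

```bash
python3 -m jog '{"offset":[[0.014,-0.032,0],[0.014,-0.032,0],[0.014,-0.032,0],[0.014,-0.032,0],[0.014,-0.032,-0.002],[0.014,-0.032,-0.01],[0.014,-0.032,-0.01],[0.014,-0.032,-0.01],[0.014,-0.032,-0.01],[0.014,-0.032,-0.01],[0.0165,-0.031,-0.01],[0,0,0],[0,0,0]],"yaw":[0,0,0,0,0,0,0,0,0,0,0,0,0],"jaw":[0.3,0.3,0.3,0.3,0.3,0.3,0.3,0.3,0.3,0.3,0.3,0.3,0.3]}' 60
python3 -c "
from h import *
o=state(); p=look('wrist','w2.png'); tips(p,['tin','pad_violet'])"
```

```text
clock: 20.42
position: [0.5789, -0.0322, 0.128]
ee_rot: [0.754, 0.657, -0.001, -0.0]
ft_force: [0.2, -0.3, 0.5]
grip_width: 0.698
grasp_force: 0.0
t 20.42 pos [ 0.5789 -0.0322  0.128 ] yaw -7.8 tilt z [-0.002 -0.002 -1.   ] w 0.698 gf 0.0 F [ 0.2 -0.3  0.5] q [-0.47  0.34  0.54  1.73 -0.19  1.12 -0.01]
tin [(array([ 0.5856, -0.0315,  0.0131]), 0.81)]
pad_violet [(array([ 0.5251, -0.0223,  0.0146]), 0.75)]
```

View pics/w2.png

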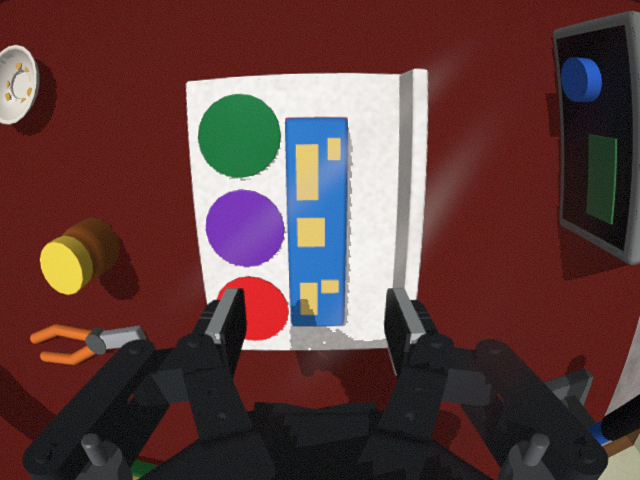

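Wrist view: the tin's lid corners are at (286,118), (348,118), (289,325) and (344,325). The green disc is at (240,136) and violet at (245,228). The fingers straddle the tin, clear of the lip at x≈405.

```bash
python3 -c "
from h import *
o=state(); p=look('wrist')
c=[wonz(p,o,u,v,.036) for u,v in((286,118),(348,118),(289,325),(344,325))]
print(np.round(c,4),np.mean(c,0)); d=c[0]+c[1]-c[2]-c[3]; print(np.degrees(np.arctan2(d[1],d[0])))
print(wonz(p,o,240,136,.015),wonz(p,o,245,228,.015))"
```

```text
t 20.57 pos [ 0.5791 -0.0282  0.1292] yaw -7.5 tilt z [-0.     0.001 -1.   ] w 0.698 gf 0.0 F [-0.3  1.1  0.4] q [-0.47  0.34  0.54  1.73 -0.19  1.12 -0.01]
[[ 0.5705  0.05    0.036 ]
 [ 0.6091  0.045   0.036 ]
 [ 0.55   -0.0968  0.036 ]
 [ 0.5907 -0.1022  0.036 ]] [ 0.58009141 -0.02600756  0.036     ]
82.45816118070266
[0.53534569 0.0426385  0.015     ] [ 0.52731116 -0.02395592  0.015     ]
```

```bash
python3 -m jog '{"offset":[[0,0.001,-0.02],[0,0,-0.025],[0,0,-0.025],[0,0,-0.02],[0,0,-0.012],[0,0,-0.006],[0,0,-0.003],[0,0,0],[0,0,0]],"yaw":[0,0,0,0,0,0,0,0,0],"jaw":[0.3,0.3,0.3,0.3,0.3,0.3,0.3,0.3,0.3]}' 60
python3 -m jog '{"offset":[[0,0,0],[0,0,0],[0,0,0],[0,0,0],[0,0,0],[0,0,0]],"yaw":[0,0,0,0,0,0],"jaw":[0.7,0.7,0.7,0.7,0.7,0.7]}' 60
```

```text
clock: 21.37
position: [0.58, -0.0285, 0.0194]
ee_rot: [0.752, 0.659, 0.001, 0.0]
ft_force: [0.3, 0.0, 1.0]
grip_width: 0.7
grasp_force: 0.0
clock: 21.87
position: [0.5802, -0.0287, 0.0197]
ee_rot: [0.752, 0.659, 0.001, 0.001]
ft_force: [-0.8, 0.5, 5.9]
grip_width: 0.453
grasp_force: 61.5
```

```bash
python3 -m jog '{"offset":[[0,0,0.015],[0,0,0.025],[0,0,0.03],[0,0,0.03],[0,-0.022,0],[-0.003,-0.022,0],[-0.003,-0.022,0],[-0.003,-0.022,0],[-0.003,-0.022,0],[-0.003,-0.022,0],[-0.003,-0.022,0],[-0.003,-0.022,0],[-0.003,-0.022,0],[-0.003,-0.022,0],[-0.003,-0.022,0],[-0.003,-0.022,0],[-0.003,-0.014,0],[0,0,0],[0,0,0]],"yaw":[0,0,0,0,-6.9,-6.9,-6.9,-6.9,-6.9,-6.9,-6.9,-6.9,-6.9,-6.9,-6.9,-6.9,-6.4,0,0],"jaw":[0.7,0.7,0.7,0.7,0.7,0.7,0.7,0.7,0.7,0.7,0.7,0.7,0.7,0.7,0.7,0.7,0.7,0.7,0.7]}' 60
python3 -c "
from h import *
o=state(); P=[look('top','top4.png'),look('side','s4.png')]
print(fit(P,'tin',(.544,-.307,-.12),.112)); print(fit(P,'mat',(.544,-.307,-.12),0)); state()
cv2.imwrite('pics/both.png',cv2.resize(np.vstack([cv2.imread('pics/top4.png')[100:400],cv2.imread('pics/s4.png')[150:450]]),None,fx=1,fy=1))"
```

```text
clock: 23.45
position: [0.5429, -0.3073, 0.1184]
ee_rot: [0.998, -0.059, -0.0, 0.0]
ft_force: [0.4, 0.2, -2.1]
grip_width: 0.451
grasp_force: 60.7
t 23.45 pos [ 0.5429 -0.3073  0.1184] yaw -96.8 tilt z [-0. -0. -1.] w 0.451 gf 60.7 F [ 0.4  0.2 -2.1] q [-0.22  0.55  0.89  1.64 -0.46  1.18 -0.91]
[(array([ 0.5408, -0.3034, -5.3193]), np.float64(0.441)), (array([ 0.5408, -0.3034, -5.3193]), np.float64(0.441))]
[(array([ 0.5442, -0.3055, -6.4375]), np.float64(0.066)), (array([ 0.5442, -0.3055, -6.4375]), np.float64(0.066))]
t 23.75 pos [ 0.5437 -0.3057  0.1184] yaw -96.7 tilt z [ 0.  0. -1.] w 0.450 gf 60.7 F [ 0.7  0.6 -1.3] q [-0.22  0.55  0.89  1.64 -0.46  1.18 -0.91]
```

View pics/both.png

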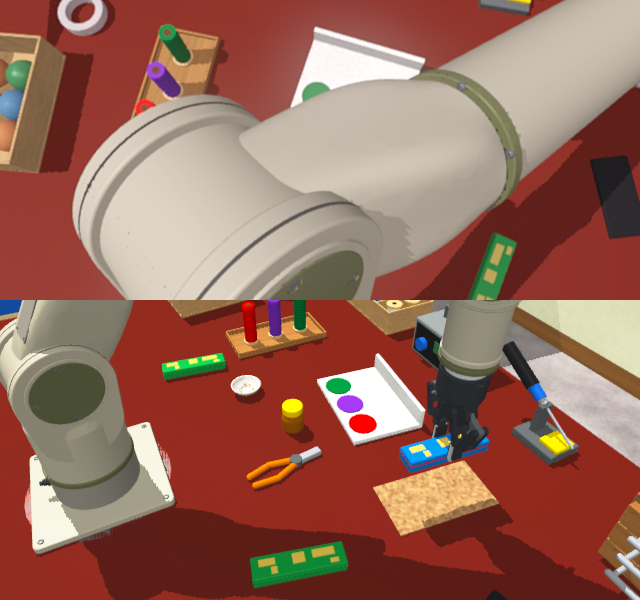

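The tin is held level above the mat and in line with it, and all three bobbins stand in the tray. I'll lower it.

```bash
python3 -m jog '{"offset":[[0.001,0,-0.02],[0,0,-0.025],[0,0,-0.025],[0,0,-0.02],[0,0,-0.01],[0,0,-0.004],[0,0,-0.003],[0,0,0],[0,0,0]],"yaw":[0,0,0,0,0,0,0,0,0],"jaw":[0.7,0.7,0.7,0.7,0.7,0.7,0.7,0.7,0.7]}' 60
python3 -m jog '{"offset":[[0,0,0],[0,0,0],[0,0,0],[0,0,0],[0,0,0.02],[0,0,0.03],[0,0,0.035],[0,0,0.035],[0,0,0.035],[-0.01,0.035,0.02],[-0.01,0.035,0],[-0.01,0.035,0],[-0.01,0.035,0],[-0.01,0.035,0],[0,0.035,0],[0,0.035,0],[0,0.035,0],[0,0.035,0],[0,0,0]],"yaw":[0,0,0,0,0,0,0,0,0,6.4,6.9,6.9,6.9,6.9,6.9,6.9,6.9,6.9,0],"jaw":[0.5,0.3,0.3,0.3,0.3,0.3,0.3,0.3,0.3,0.3,0.3,0.3,0.3,0.3,0.3,0.3,0.3,0.3,0.3]}' 60
python3 -c "
from h import *
o=state(); P=[look('top'),look('side')]
print(fit(P,'tin',(.544,-.307,-.12),.004)); print(fit(P,'mat',(.544,-.307,-.12),0)); 
for n,x0 in(('red',(.4225,.321,0)),('violet',(.4945,.321,0)),('green',(.5665,.319,0))): print(n,fit(P,'spool_'+n,x0,.005,False))"
```

```text
clock: 24.5
position: [0.5451, -0.3071, 0.0126]
ee_rot: [0.998, -0.059, 0.001, 0.0]
ft_force: [-0.8, -0.7, -1.0]
grip_width: 0.449
grasp_force: 60.7
clock: 26.08
position: [0.4941, 0.0157, 0.1864]
ee_rot: [0.884, 0.467, 0.001, -0.001]
ft_force: [0.2, 1.1, 0.8]
grip_width: 0.699
grasp_force: 0.0
t 26.08 pos [0.4941 0.0157 0.1864] yaw -34.3 tilt z [ 0.     0.002 -1.   ] w 0.699 gf 0.0 F [0.2 1.1 0.8] q [-0.8   0.07  0.71  1.89 -0.05  1.2  -0.67]
[(array([ 0.5438, -0.3048, -6.4241]), np.float64(0.304)), (array([ 0.5455, -0.3062, -7.4584]), np.float64(0.152)), (array([ 0.5426, -0.3036, -4.4607]), np.float64(0.142))]
[(array([ 0.5439, -0.3078, -6.2695]), np.float64(0.791)), (array([ 0.5451, -0.3084, -6.7058]), np.float64(0.363)), (array([ 0.5441, -0.306 , -6.7548]), np.float64(0.424))]
red [(array([0.4223, 0.3185]), np.float64(0.274)), (array([0.4226, 0.3167]), np.float64(0.107)), (array([0.4226, 0.325 ]), np.float64(0.131))]
violet [(array([0.4942, 0.3196]), np.float64(0.045)), (array([0.4942, 0.3196]), np.float64(0.045))]
green [(array([0.5658, 0.3178]), np.float64(0.457)), (array([0.5662, 0.3175]), np.float64(0.06)), (array([0.5655, 0.3211]), np.float64(0.38))]
```

```bash
python3 -m jog '{"offset":[[-0.008,0.034,0.006],[-0.008,0.034,0],[-0.008,0.034,0],[-0.008,0.034,0],[-0.008,0.034,0],[-0.008,0.034,0],[-0.008,0.034,0],[-0.008,0.034,0],[-0.008,0.034,0],[0,0,0],[0,0,0],[0,0,0]],"yaw":[3,3,3,3,3,3,3,3,2.7,0,0,0],"jaw":[0.3,0.3,0.3,0.3,0.3,0.3,0.3,0.3,0.3,0.3,0.3,0.3]}' 60
python3 -c "
from h import *
o=state(); look('side');state();look('side');o=state(); p=look('wrist','w3.png')"
```

```text
clock: 27.68
position: [0.4226, 0.3136, 0.1921]
ee_rot: [0.758, 0.653, -0.0, 0.0]
ft_force: [-0.0, 1.0, 0.4]
grip_width: 0.699
grasp_force: 0.0
t 27.68 pos [0.4226 0.3136 0.1921] yaw -8.5 tilt z [ 0.    -0.001 -1.   ] w 0.699 gf 0.0 F [-0.   1.   0.4] q [-1.11  0.14  0.42  1.8  -0.06  1.22 -0.82]
t 27.73 pos [0.4229 0.3131 0.1923] yaw -8.6 tilt z [ 0.    -0.001 -1.   ] w 0.701 gf 0.0 F [-0.3 -1.2 -0.8] q [-1.11  0.14  0.42  1.8  -0.06  1.22 -0.82]
t 27.78 pos [0.423  0.313  0.1924] yaw -8.6 tilt z [ 0. -0. -1.] w 0.700 gf 0.0 F [-0.3 -0.1  0.5] q [-1.11  0.14  0.42  1.8  -0.06  1.22 -0.82]
```

View pics/w3.png

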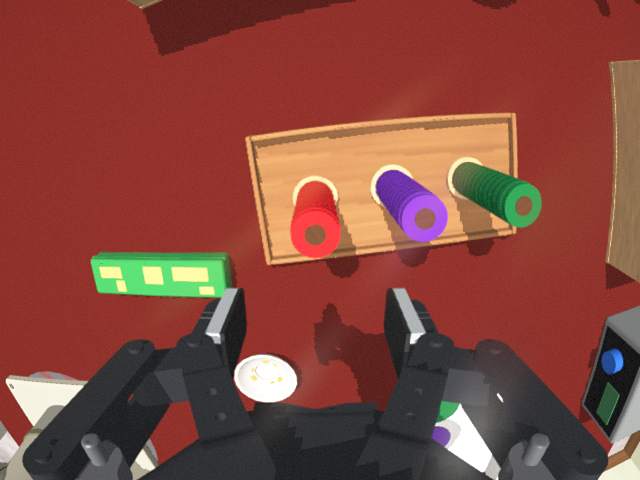

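The red top is at (316,234), about 8 mm ahead in y of the tool, and the bobbins are well apart. I'll correct, descend and grip.

```bash
python3 -m jog '{"offset":[[0,0.008,0],[0,0,-0.02],[0,0,-0.025],[0,0,-0.025],[0,0,-0.025],[0,0,-0.018],[0,0,-0.006],[0,0,0],[0,0,0],[0,0,0],[0,0,0],[0,0,0],[0,0,0],[0,0,0]],"yaw":[1,0,0,0,0,0,0,0,0,0,0,0,0,0],"jaw":[0.3,0.3,0.3,0.3,0.3,0.3,0.3,0.3,0.8,0.8,0.8,0.8,0.8,0.8]}' 60
python3 -m jog '{"offset":[[0,0,0.01],[0,0,0.025],[0,0,0.03],[0,0,0.03],[0.004,-0.025,0],[0.008,-0.032,0],[0.008,-0.032,0],[0.008,-0.032,0],[0.008,-0.032,0],[0.008,-0.032,0],[0.008,-0.032,0],[0.008,-0.032,0],[0.008,-0.032,0],[0.008,-0.032,0],[0.008,-0.032,0],[0.008,-0.032,0],[0.004,-0.032,0],[0,-0.006,0],[0,0,0],[0,0,0]],"yaw":[0,0,0,0,0,0,0,0,0,0,0,0,0,0,0,0,0,0,0,0],"jaw":[0.8,0.8,0.8,0.8,0.8,0.8,0.8,0.8,0.8,0.8,0.8,0.8,0.8,0.8,0.8,0.8,0.8,0.8,0.8,0.8]}' 60
python3 -c "
from h import *
o=state(); P=[look('top'),look('side')]
print(fit(P,'spool_red',(.5185,-.0935,0),.1,False))
for n,x0 in(('pad_red',(.518,-.0945,0)),('pad_violet',(.525,-.027,0)),('pad_green',(.536,.042,0))): print(n,fit(P,n,x0,.012,False))
state()"
```

```text
clock: 29.0
position: [0.4234, 0.323, 0.0749]
ee_rot: [0.752, 0.659, 0.002, -0.0]
ft_force: [0.7, -0.1, 6.3]
grip_width: 0.36
grasp_force: 59.5
clock: 30.67
position: [0.5181, -0.0922, 0.1686]
ee_rot: [0.752, 0.659, 0.0, -0.0]
ft_force: [-0.5, 0.6, -1.4]
grip_width: 0.357
grasp_force: 59.7
t 30.67 pos [ 0.5181 -0.0922  0.1686] yaw -7.5 tilt z [-0.     0.001 -1.   ] w 0.357 gf 59.7 F [-0.5  0.6 -1.4] q [-0.6   0.19  0.77  1.84 -0.14  1.17  0.09]
[(array([ 0.516 , -0.0947]), np.float64(0.182)), (array([ 0.516 , -0.0947]), np.float64(0.182))]
pad_red [(array([ 0.5179, -0.092 ]), np.float64(0.119)), (array([ 0.5179, -0.092 ]), np.float64(0.119))]
pad_violet [(array([ 0.525 , -0.0252]), np.float64(0.154)), (array([ 0.525 , -0.0252]), np.float64(0.154))]
pad_green [(array([0.534 , 0.0431]), np.float64(0.441)), (array([0.5346, 0.0436]), np.float64(0.276)), (array([0.5338, 0.0435]), np.float64(0.164))]
t 31.17 pos [ 0.5183 -0.0924  0.1683] yaw -7.5 tilt z [ 0.  0. -1.] w 0.360 gf 59.7 F [ 0.2  0.4 -1.8] q [-0.6   0.19  0.77  1.84 -0.14  1.17  0.09]
```

```bash
python3 -m jog '{"offset":[[0.001,-0.001,-0.02],[0,0,-0.02],[0,0,-0.02],[0,0,-0.015],[0,0,-0.005],[0,0,-0.004],[0,0,0],[0,0,0]],"yaw":[0,0,0,0,0,0,0,0],"jaw":[0.8,0.8,0.8,0.8,0.8,0.8,0.8,0.8]}' 60
python3 -m jog '{"offset":[[0,0,0],[0,0,0],[0,0,0],[0,0,0],[0,0,0.02],[0,0,0.03],[0,0,0.03],[0,0,0.03],[-0.002,0.033,0],[-0.002,0.035,0],[-0.002,0.035,0],[-0.002,0.035,0],[-0.002,0.035,0],[-0.002,0.035,0],[-0.002,0.035,0],[-0.002,0.035,0],[-0.002,0.035,0],[-0.002,0.035,0],[-0.002,0.035,0],[-0.002,0.03,0]],"yaw":[0,0,0,0,0,0,0,0,0,0,0,0,0,0,0,0,0,0,0,0],"jaw":[0.5,0.3,0.3,0.3,0.3,0.3,0.3,0.3,0.3,0.3,0.3,0.3,0.3,0.3,0.3,0.3,0.3,0.3,0.3,0.3]}' 60
python3 -m jog '{"offset":[[0,0,0],[0,0,0],[0,0,0]],"yaw":[0,0,0],"jaw":[0.3,0.3,0.3]}'
python3 -c "
from h import *
o=state(); P=[look('top'),look('side')]
print(fit(P,'spool_red',(.5185,-.0935,0),.015,False))
print(fit(P,'pad_red',(.5185,-.0935,0),.012,False))"
```

```text
clock: 31.83
position: [0.5199, -0.0938, 0.0852]
ee_rot: [0.752, 0.659, 0.0, 0.0]
ft_force: [0.0, -0.1, -1.3]
grip_width: 0.361
grasp_force: 59.5
clock: 33.5
position: [0.4946, 0.322, 0.1943]
ee_rot: [0.751, 0.66, 0.0, -0.0]
ft_force: [0.1, 0.4, -0.1]
grip_width: 0.703
grasp_force: 0.0
clock: 33.75
position: [0.4956, 0.3184, 0.1943]
ee_rot: [0.752, 0.659, -0.0, 0.0]
ft_force: [1.1, -0.6, 0.3]
grip_width: 0.699
grasp_force: 0.0
t 33.75 pos [0.4956 0.3184 0.1943] yaw -7.5 tilt z [ 0.    -0.001 -1.   ] w 0.699 gf 0.0 F [ 1.1 -0.6  0.3] q [-1.06  0.29  0.5   1.64 -0.15  1.25 -0.66]
[(array([ 0.5189, -0.097 ]), np.float64(0.2)), (array([ 0.52  , -0.0975]), np.float64(0.078)), (array([ 0.5191, -0.0955]), np.float64(0.107))]
[(array([ 0.5184, -0.0947]), np.float64(0.573)), (array([ 0.5184, -0.0947]), np.float64(0.573))]
```

```bash
python3 -m jog '{"offset":[[0,0,-0.02],[0,0,-0.025],[0,0,-0.025],[0,0,-0.025],[0,0,-0.018],[0,0,-0.006],[0,0,0],[0,0,0],[0,0,0],[0,0,0],[0,0,0],[0,0,0],[0,0,0]],"yaw":[0,0,0,0,0,0,0,0,0,0,0,0,0],"jaw":[0.3,0.3,0.3,0.3,0.3,0.3,0.3,0.8,0.8,0.8,0.8,0.8,0.8]}' 60
python3 -m jog '{"offset":[[0,0,0.01],[0,0,0.025],[0,0,0.03],[0,0,0.03],[0,-0.025,0],[0.003,-0.032,0],[0.003,-0.032,0],[0.003,-0.032,0],[0.003,-0.032,0],[0.003,-0.032,0],[0.003,-0.032,0],[0.003,-0.032,0],[0.003,-0.032,0],[0.003,-0.032,0],[0.003,-0.025,0],[0,-0.009,0],[0,0,0],[0,0,0]],"yaw":[0,0,0,0,0,0,0,0,0,0,0,0,0,0,0,0,0,0],"jaw":[0.8,0.8,0.8,0.8,0.8,0.8,0.8,0.8,0.8,0.8,0.8,0.8,0.8,0.8,0.8,0.8,0.8,0.8]}' 60
python3 -c "
from h import *
o=state(); P=[look('top'),look('side')]
print(fit(P,'spool_violet',(.526,-.027,0),.1,False))
state()"
```

```text
clock: 35.13
position: [0.4958, 0.32, 0.077]
ee_rot: [0.752, 0.659, 0.001, -0.0]
ft_force: [-2.6, -1.1, 7.0]
grip_width: 0.353
grasp_force: 59.0
clock: 36.63
position: [0.5254, -0.0272, 0.1708]
ee_rot: [0.752, 0.659, 0.0, -0.0]
ft_force: [-0.3, 0.8, -1.7]
grip_width: 0.362
grasp_force: 59.7
t 36.63 pos [ 0.5254 -0.0272  0.1708] yaw -7.5 tilt z [ 0.001  0.001 -1.   ] w 0.362 gf 59.7 F [-0.3  0.8 -1.7] q [-0.68  0.18  0.72  1.83 -0.13  1.18 -0.05]
[(array([ 0.5238, -0.023 ]), np.float64(0.23)), (array([ 0.5238, -0.023 ]), np.float64(0.23))]
t 36.83 pos [ 0.5253 -0.0261  0.1704] yaw -7.4 tilt z [ 0.  0. -1.] w 0.362 gf 59.7 F [ 0.3 -0.2 -1.6] q [-0.68  0.18  0.72  1.84 -0.13  1.17 -0.05]
```

```bash
python3 -m jog '{"offset":[[0.001,0,-0.02],[0,0,-0.02],[0,0,-0.02],[0,0,-0.015],[0,0,-0.005],[0,0,-0.004],[0,0,0],[0,0,0]],"yaw":[0,0,0,0,0,0,0,0],"jaw":[0.8,0.8,0.8,0.8,0.8,0.8,0.8,0.8]}' 60
python3 -m jog '{"offset":[[0,0,0],[0,0,0],[0,0,0],[0,0,0],[0,0,0.02],[0,0,0.03],[0,0,0.03],[0,0,0.03],[0.004,0.033,0],[0.004,0.035,0],[0.004,0.035,0],[0.004,0.035,0],[0.004,0.035,0],[0.004,0.035,0],[0.004,0.035,0],[0.004,0.035,0],[0.004,0.035,0],[0.004,0.033,0]],"yaw":[0,0,0,0,0,0,0,0,0,0,0,0,0,0,0,0,0,0],"jaw":[0.5,0.3,0.3,0.3,0.3,0.3,0.3,0.3,0.3,0.3,0.3,0.3,0.3,0.3,0.3,0.3,0.3,0.3]}' 60
python3 -m jog '{"offset":[[0,0,0],[0,0,0],[0,0,0]],"yaw":[0,0,0],"jaw":[0.3,0.3,0.3]}'
python3 -c "
from h import *
o=state(); P=[look('top'),look('side')]
print(fit(P,'spool_violet',(.525,-.027,0),.015,False))
print(fit(P,'spool_green',(.566,.319,0),.005,False))"
```

```text
clock: 37.5
position: [0.5269, -0.0272, 0.0872]
ee_rot: [0.752, 0.66, 0.001, 0.0]
ft_force: [-0.1, 0.3, -1.7]
grip_width: 0.356
grasp_force: 59.7
clock: 39.0
position: [0.566, 0.3207, 0.1963]
ee_rot: [0.751, 0.66, 0.0, -0.0]
ft_force: [0.3, 0.4, 0.9]
grip_width: 0.698
grasp_force: 0.0
clock: 39.25
position: [0.5665, 0.3176, 0.1961]
ee_rot: [0.752, 0.659, -0.0, 0.0]
ft_force: [1.1, -0.2, -0.3]
grip_width: 0.701
grasp_force: 0.0
t 39.25 pos [0.5665 0.3176 0.1961] yaw -7.5 tilt z [ 0.    -0.001 -1.   ] w 0.701 gf 0.0 F [ 1.1 -0.2 -0.3] q [-0.98  0.44  0.54  1.46 -0.23  1.3  -0.55]
[(array([ 0.5234, -0.0279]), np.float64(0.226)), (array([ 0.5245, -0.0284]), np.float64(0.108)), (array([ 0.5232, -0.0266]), np.float64(0.101))]
[(array([0.5654, 0.3174]), np.float64(0.248)), (array([0.5664, 0.3176]), np.float64(0.105)), (array([0.5665, 0.3239]), np.float64(0.112))]
```

```bash
python3 -m jog '{"offset":[[0,0,-0.02],[0,0,-0.025],[0,0,-0.025],[0,0,-0.025],[0,0,-0.02],[0,0,-0.006],[0,0,0],[0,0,0],[0,0,0],[0,0,0],[0,0,0],[0,0,0],[0,0,0]],"yaw":[0,0,0,0,0,0,0,0,0,0,0,0,0],"jaw":[0.3,0.3,0.3,0.3,0.3,0.3,0.3,0.8,0.8,0.8,0.8,0.8,0.8]}' 60
python3 -m jog '{"offset":[[0,0,0.01],[0,0,0.025],[0,0,0.03],[0,0,0.03],[0,-0.025,0],[-0.003,-0.032,0],[-0.003,-0.032,0],[-0.003,-0.032,0],[-0.003,-0.032,0],[-0.003,-0.032,0],[-0.003,-0.032,0],[-0.003,-0.03,0],[-0.003,-0.02,0],[-0.003,-0.01,0],[-0.003,0,0],[0,0,0],[0,0,0]],"yaw":[0,0,0,0,0,0,0,0,0,0,0,0,0,0,0,0,0],"jaw":[0.8,0.8,0.8,0.8,0.8,0.8,0.8,0.8,0.8,0.8,0.8,0.8,0.8,0.8,0.8,0.8,0.8]}' 60
python3 -c "
from h import *
o=state(); P=[look('top'),look('side')]
print(fit(P,'spool_green',(.536,.042,0),.1,False))
state()"
```

```text
clock: 40.63
position: [0.5674, 0.3189, 0.0773]
ee_rot: [0.752, 0.659, 0.002, 0.0]
ft_force: [0.4, -1.0, 6.9]
grip_width: 0.354
grasp_force: 59.6
clock: 42.05
position: [0.5363, 0.0434, 0.1705]
ee_rot: [0.751, 0.66, 0.0, -0.0]
ft_force: [0.4, 0.3, -1.3]
grip_width: 0.357
grasp_force: 59.7
t 42.05 pos [0.5363 0.0434 0.1705] yaw -7.3 tilt z [ 0.     0.001 -1.   ] w 0.357 gf 59.7 F [ 0.4  0.3 -1.3] q [-0.75  0.2   0.67  1.8  -0.14  1.18 -0.17]
[(array([0.5341, 0.0435]), np.float64(0.147)), (array([0.5341, 0.0435]), np.float64(0.147))]
t 42.25 pos [0.5364 0.0426 0.1702] yaw -7.4 tilt z [-0. -0. -1.] w 0.355 gf 59.7 F [-0.5 -0.4 -1.5] q [-0.75  0.21  0.67  1.8  -0.14  1.18 -0.17]
```

Green is in position. I'll lower and release it, then retreat up and left so the scene can be checked.

```bash
python3 -m jog '{"offset":[[0,0,-0.02],[0,0,-0.02],[0,0,-0.02],[0,0,-0.015],[0,0,-0.005],[0,0,-0.005],[0,0,0],[0,0,0]],"yaw":[0,0,0,0,0,0,0,0],"jaw":[0.8,0.8,0.8,0.8,0.8,0.8,0.8,0.8]}' 60
python3 -m jog '{"offset":[[0,0,0],[0,0,0],[0,0,0],[0,0,0],[0,0,0.02],[0,0,0.03],[0,0,0.03],[0,0,0.03],[-0.01,0.033,0],[-0.02,0.03,0],[-0.02,0.03,0],[-0.02,0.03,0],[-0.02,0.03,0],[-0.02,0.03,0],[-0.02,0.03,0],[-0.02,0.03,0],[0,0,0],[0,0,0]],"yaw":[0,0,0,0,0,0,0,0,0,0,0,0,0,0,0,0,0,0],"jaw":[0.5,0.3,0.3,0.3,0.3,0.3,0.3,0.3,0.3,0.3,0.3,0.3,0.3,0.3,0.3,0.3,0.3,0.3]}' 60
python3 -c "
from h import *
o=state(); P=[look('top','top9.png'),look('side','s9.png')]
for n,x0 in(('red',(.5185,-.0945,0)),('violet',(.525,-.027,0)),('green',(.536,.042,0))): print(n,fit(P,'spool_'+n,x0,.015,False))
print(fit(P,'tin',(.544,-.307,-.12),.004)); tips(P[0],['jar'])
a=cv2.resize(cv2.imread('pics/top9.png')[110:310,270:550],None,fx=2,fy=2); b=cv2.resize(cv2.imread('pics/s9.png')[170:400,250:520],(560,477)); cv2.imwrite('pics/fin.png',cv2.resize(np.vstack([a,b]),None,fx=.68,fy=.68))"
```

```text
clock: 42.92
position: [0.5359, 0.0417, 0.0873]
ee_rot: [0.752, 0.659, -0.0, -0.001]
ft_force: [-13.6, -0.6, 21.4]
grip_width: 0.359
grasp_force: 62.7
clock: 44.42
position: [0.3852, 0.2859, 0.1953]
ee_rot: [0.75, 0.661, 0.0, 0.0]
ft_force: [0.7, -1.0, 0.1]
grip_width: 0.701
grasp_force: 0.0
t 44.42 pos [0.3852 0.2859 0.1953] yaw -7.2 tilt z [ 0. -0. -1.] w 0.701 gf 0.0 F [ 0.7 -1.   0.1] q [-1.14  0.02  0.41  1.9  -0.01  1.22 -0.85]
red [(array([ 0.5189, -0.0976]), np.float64(0.167)), (array([ 0.5198, -0.0982]), np.float64(0.066)), (array([ 0.5197, -0.095 ]), np.float64(0.073))]
violet [(array([ 0.5236, -0.0275]), np.float64(0.282)), (array([ 0.524, -0.028]), np.float64(0.124)), (array([ 0.5249, -0.0236]), np.float64(0.151))]
green [(array([0.5342, 0.0412]), np.float64(0.338)), (array([0.5357, 0.0409]), np.float64(0.098)), (array([0.5351, 0.0449]), np.float64(0.225))]
[(array([ 0.5431, -0.3046, -6.1258]), np.float64(0.285)), (array([ 0.5455, -0.3062, -8.2966]), np.float64(0.128)), (array([ 0.5439, -0.3033, -5.2409]), np.float64(0.149))]
jar [(array([ 0.3867, -0.0272,  0.0045]), 0.92)]
```

View pics/fin.png

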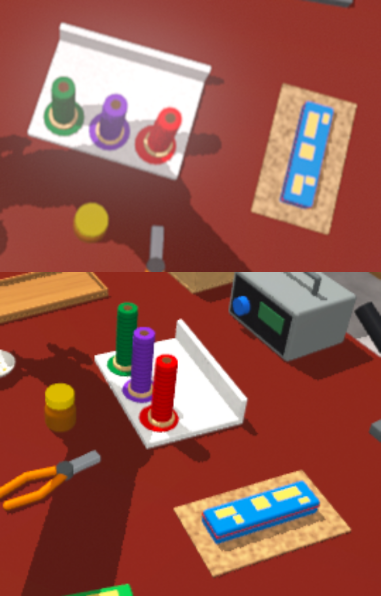

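All three bobbins stand on their own discs: green (64,100), violet (115,120), red (165,135). The tin lies centred along the mat and the jar is where it started. I'll hand in.

```bash
python3 -c "
from workcell import manip
print(manip.hand_in())"
```

```text
the job is handed in; nothing more can be done
None
```

The job is done and handed in at about 45 s: the tin lies flat and lengthwise on the middle of the mat, each bobbin stands on its own-colour disc (within about 2–3 mm of its start by the camera fits), and the jar was not moved.

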